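# Unlock a control case with its wing key and lift off the cover

## Robot

A 6-joint arm with a two-finger parallel gripper is mounted at the origin on a cart in front of the work surface, level with it; the furniture and walls round the work are solid. World frame = base frame: x ahead of the robot, y to its left, z up, the work surface at z = 0. Lengths are in mm, angles in rad, forces in N, time in s.
With the tool pointing down it reaches from about 400 to 925 mm from the base axis. Payload 12.5 kg.
Tool frame: the origin (TCP) lies on the front face of the gripper's body, between the roots of the fingers; the fingertips stand 78 mm ahead of it and the grasp point (between the pads) lies 59 mm ahead of it (env.nose_length is the distance from the TCP to the fingertips, in mm); z points along the fingers, y is the line along which they close (so a half turn about z gives the same grasp; the last joint's range is limited). The gripper opens to 95 mm and grips with 3 to 60 N. Pads are 20 mm wide; open, the fingers measure 119 mm over their backs; the gripper's body (75 mm by 180 mm) begins 59 mm behind the grasp point.
Start: joints at [-1.23, 0.491, 1.559, -0, 1.092, -0.106], TCP at [270.073, -563.647, 292.261] pointing down, gripper open.
Joint ranges: [-3.1, 3.1], [-0.84, 2.19], [0.05, 2.79], [-1.13, 4.28], [0.06, 2.93], [-2.69, 2.69]. Speed limits (rad/s): [2.22, 2.22, 2.79, 3.14, 3.14, 3.14].

## Interface

Orientations are given as [roll, pitch, yaw] about the fixed x, y, z axes, in that order (R = Rz(yaw) Ry(pitch) Rx(roll)).
In Python, from cell import env gives the robot as it stands.
- The arm moves only by the tool jog_arm, never from a script. Its argument "motion" is a list of rows, each a list of 7 numbers: the turn, a rotation vector about the tool's x, y, z in degrees, then the shift along the tool's x, y, z in mm, then the finger opening in mm, from 0 to 95.1. In form: [[wx, wy, wz, x, y, z, hand], ...]. A call has 1 to 10 rows; each row shifts and turns the commanded pose from where the row before left it, along the tool's axes as they then stand; what a row does not reach is not made up. A row lasts 1/8 s, in which the tool goes at most 62.5 mm and 10.7 degrees, less where a joint would pass 70% of its speed; a pose out of reach is approached as far as the arm can. A call is refused whole if a number of a shift passes 62.5 or a number of a turn 10.7, either way. A call with a gripper value outside its range is refused whole. The fingers move at their own pace and stop on an object; the grip force is fixed at half the most. Time passes only in rows, so rows that do not move let the fingers close. It gives the time, the measured TCP pose, the force, the opening and the grip force at its end, in the units of the state.
- env.state(): the state, without advancing time (a new reading comes with each control period).
- env.read_camera(name): name is "scene" or "top" or "wrist"; returns a dict with "color" (420x560x3 uint8, red, green, blue), "z_map" (420x560 float32, mm along the optical axis (not along the pixel's ray), 0 where there is no reading), "camera_matrix" (3x3 intrinsics, pixels), "world_to_cam" (4x4, takes a point from world to camera coordinates). Camera axes: x right, y up, looking along -z (the intrinsics and any distortion apply to the point x, -y, -z); pixel columns grow to the right and rows downward; lengths in mm; the calibration is good to about 2 mm. A picture is of the moment at which its call begins.
- env.job_done(): hands the job in; it is judged then, once.
Trained networks look in the newest picture that a camera, given by its name, has taken for a name from the list of things; names that differ only in an ending like _2 or _b are one class to them, and where a whole thing is asked for, a point or a joint stands for the part that bears it (a point fixed in the world has none). Each returns a list of dicts, best first, with "score" (0 to 1); they miss things now and then, are a little off and sometimes report something else, mostly with a low value. They report only what shows in the picture. A call takes as long as a camera call. They do not tell look-alikes from the thing itself.
- env.recognise(camera, thing): "location" ([column, row] in pixels, amid what is visible of it).
The state is a dict: "t": time; "joints": joint angles; "qvel": joint speeds; "tau": joint torques, N m; "eef_pos": TCP position; "tcp_rot": TCP orientation; "ft_force": force on the tool from outside, world axes, zero at the start; "moment": the same for the moment, N m; "opening": opening from 0.0 (shut) to 1.0 (fully open); "grip_force": force on a finger pad.
Only numpy, scipy, OpenCV 4.12 (cv2) and the standard library are available. Lean on these libraries where they do the work, as an engineer would, in place of code of your own. Each camera call takes 0.05 s, during which the arm holds its last target. There are 200 camera calls.

## Task

The grey control case is locked and its electronics need service. Put the red wing key over the bit in the round lock, feeling by hand for the angle at which it drops fully home, turn it counterclockwise until it stops, and leave it in the lock. Then lift the cover off by its black knob and lower it onto a free part of the desk, knob up, without disturbing the things around.

Things in the scene. Friction and masses are not known exactly. Their poses are not given: they have to be found in the camera images.
- case: light grey steel control case, 190 (x) x 150 (y) x 81 mm high, fixed. Origin: centre of its underside at desk height. Its front (-x, towards the robot) is a fixed dark lock rail 60 mm deep with the lock in the middle, its top level with the cover behind it. A hidden bolt under the rail holds the cover (2 mm of rattle) until the lock is turned. The rail top is clear but for the lock
- lock_mouth (a point): centre of the lock's steel collar, at its top: 87 mm above the case origin and 65 mm in front of it, on the lock's vertical axis. A funnel, 36 mm wide here, narrows to 27.6 mm in 6 mm; a round cup 27.6 mm wide goes on to a floor 24 mm below this point. In it stands the bit: an upright flat steel bar 18 x 6 mm, 11 mm tall, its top 13 mm below this point, edges slightly chamfered
- lock_seat (a point): centre of the cup's floor (the key's foot centre when home). The bit's angle is hidden: locked, its 18 mm side lies anywhere from 0.50 rad clockwise (from above) to 0.45 rad counterclockwise of the case's x axis. It turns with the key about this point (friction 0.12 N m, stays where left), counterclockwise to a stop 1.15 rad from the case's x axis; the bolt is free from 0.9 rad on
- key: wing key, 78 mm tall, 90 g, standing upright. Origin: centre of its foot; z up. Aluminium barrel 26 mm across, 34 mm high, then a 9 mm neck; on top a red flat wing, 10 mm thick (along key y), 52 mm wide (along key x). Slot in the foot: 19.6 mm (key x) x 7.3 mm, 14 mm deep, fits the bit either way round with 0.07 rad of play; at other angles the key stands on the bit, 11 mm short of home
- key_grip (a point): where to grip the key: centre of the flat wing, 62 mm above its foot, fingers closing along the key's y; the wing spans 44 to 78 mm above the foot
- lid: the case's lift-off cover: light grey plate 128 (x) x 150 (y) x 3 mm with a 34 mm deep flange all round below it that hangs inside the case with 1.5 to 2 mm of play; 0.35 kg. Origin: centre of the flange's lower edge, 44 mm above the case origin and 31 mm behind it when closed, at desk height when laid on the desk. Lift it straight up 34 mm or more to free it
- lid_knob (a point): point to grip on the cover's round black knob, on its axis, 59 mm above the cover's origin and 22 mm above the plate. The knob is 29 mm across from 12 to 30 mm above the plate; its top is 32 mm above the plate
- alcohol_bottle: white plastic bottle with a blue spout, 52 mm across, 160 mm tall, standing; leave it alone. Origin: centre of its underside
- solder_spool: reel of solder wire with red flanges, 55 mm across, 40 mm tall; leave it alone. Origin: centre of its underside
- flux_syringe: flux syringe lying on the desk, 121 mm long along its x, 28 mm wide, 18 mm tall; leave it alone. Origin: centre of its underside
- driver_orange: the nearest of three screwdrivers that lie side by side on the left with a pair of cutters beyond them (larger y), 150 mm long; fixed. Origin: centre of its underside. The desk between it and the case is free for the cover once the key is taken from there
- kapton_tape: roll of amber tape lying near the front edge of the desk, 60 mm across, 12 mm tall; fixed. Origin: centre of its underside
Things that resemble listed ones, but are neither listed nor needed, are in the scene too. Of the things like the key, leave any that is purple or yellow; of the rest the larger one is meant.

How it is judged (in metres and radians):
On the way, in this order (a step that is already met when the one before it is completed fails the run):
1. the key is pushed fully home in the lock, the cover still closed (distance between key and lock_seat below 0.005 m and angle between key's own z axis and vertical below 0.12 rad and z of lid in the frame of case below 0.055 m), for 0.2 s.
2. the key, still home, is turned counterclockwise to its stop, the cover still closed (all of step 1 and angle between the x axis of key and the x axis of case, either way round above 1 rad), for 0.2 s.
3. the cover is lifted out of the case (z of lid in the frame of case above 0.085 m), for 0.1 s.
4. the cover is lowered onto the desk, knob up, still held as it comes down (height (world z) of lid below 0.012 m and angle between lid's own z axis and vertical below 0.12 rad and contact force between the fingers and lid above 0.5 N), for 0.1 s.
At the end, for the whole second after the job is handed in: The cover lies still, flat and knob up on the desk or mouse pad (origin within 10 mm of the desk top, tilt under 0.06 rad); the key stands in the lock, fully home (foot within 5 mm of lock_seat, tilt under 0.12 rad), its x axis turned over 1.0 rad from the case's x axis (height (world z) of lid below 0.01 m and angle between lid's own z axis and vertical below 0.06 rad and linear speed of lid below 0.02 m/s and distance between key and lock_seat below 0.005 m and angle between key's own z axis and vertical below 0.12 rad and angle between the x axis of key and the x axis of case, either way round above 1 rad); the robot touches nothing.
It fails at once if the alcohol bottle is pushed more than 30 mm or knocked over (distance of alcohol_bottle from where it was at the start of the episode above 0.03 m or angle between alcohol_bottle's own z axis and vertical above 0.5 rad).
It fails at once if the solder spool is pushed more than 30 mm or knocked over (distance of solder_spool from where it was at the start of the episode above 0.03 m or angle between solder_spool's own z axis and vertical above 0.5 rad).
It fails at once if the flux syringe is pushed more than 30 mm or knocked over (distance of flux_syringe from where it was at the start of the episode above 0.03 m or angle between flux_syringe's own z axis and vertical above 0.5 rad).
It also fails if it takes over 72 s, if anything falls off the work surface, if the arm or the gripper's body presses on something with over 40 N, if the wrist force passes 120 N, or if a joint passes its speed limit or range.

## Working session

There is one attempt and no reset: what is moved stays moved. The work goes in short steps, Python scripts to look and compute and a tool call to move; the robot and the scene stay as the last step left them, time stands still between calls to the robot, and variables do not carry over. Pictures are saved under pics/ and viewed, at most 10 in all, crops included, and the job is handed in when it is done.

Besides the shell and the picture viewer there is one more tool, called in YAML: its name, and indented under it one key for each argument. jog_arm: Moves the arm, as the interface text tells. Its arguments: {"type":"object","properties":{"motion":{"type":"array"}},"required":["motion"]}

```bash
ls; mkdir -p pics
cat > h.py <<'E'
from cell import env
import numpy as np, cv2
def shot(n): return env.read_camera(n)
def p2w(c,u,v,z=None,depth=None):
    """pixel -> world; at plane height z or by depth map"""
    K=c["camera_matrix"]; T=np.linalg.inv(c["world_to_cam"])
    d=np.array([(u-K[0,2])/K[0,0],-(v-K[1,2])/K[1,1],-1.0])
    o=T[:3,3]; r=T[:3,:3]@d
    if z is not None: s=(z-o[2])/r[2]
    else: s=depth if depth is not None else c["z_map"][int(v),int(u)]
    return o+s*r
def cloud(c):
    K=c["camera_matrix"]; T=np.linalg.inv(c["world_to_cam"]); z=c["z_map"]
    v,u=np.mgrid[:z.shape[0],:z.shape[1]]
    d=np.stack([(u-K[0,2])/K[0,0],-(v-K[1,2])/K[1,1],-np.ones_like(z)],-1)
    return T[:3,3]+(d*z[...,None])@T[:3,:3].T
E
python3 - <<'E'
from h import *
a=shot("top");b=shot("scene")
for n,c in(("top",a),("scene",b)):
    cv2.imwrite(f"pics/{n}1.png",c["color"][...,::-1])
    for t in "case lock_mouth key lid_knob alcohol_bottle solder_spool flux_syringe driver_orange kapton_tape".split():
        for r in env.recognise(n,t)[:4]:
            u,v=r["location"]; print(n,t,round(r["score"],2),np.round([u,v]),np.round(p2w(c,u,v)))
s=env.state();print(s["t"],s["eef_pos"],s["tcp_rot"])
E
```

```text
pics
top case 0.98 [328. 254.] [ 453. -190.   59.]
top lock_mouth 0.56 [325. 251.] [ 460. -182.   59.]
top key 0.44 [210. 149.] [779. 181.  35.]
top lid_knob 0.65 [320. 222.] [ 550. -163.   80.]
top lid_knob 0.52 [186. 209.] [591. 257.  15.]
top solder_spool 0.5 [365. 273.] [ 392. -308.   41.]
top flux_syringe 0.47 [186. 207.] [596. 255.  18.]
top kapton_tape 0.48 [196. 284.] [355. 223.  11.]
scene case 0.79 [315. 225.] [ 502. -101.   62.]
scene lock_mouth 0.57 [314. 225.] [ 510. -105.   51.]
scene key 0.61 [222. 284.] [496. 174.  32.]
scene key 0.53 [289. 299.] [372.  71.  35.]
scene key 0.44 [162. 216.] [784. 194.  26.]
scene lid_knob 0.92 [324. 195.] [ 548. -160.   96.]
scene alcohol_bottle 0.82 [250. 204.] [649.   0.  70.]
scene flux_syringe 0.75 [170. 278.] [593. 262.  16.]
scene driver_orange 0.61 [189. 333.] [436. 294.   8.]
scene kapton_tape 0.92 [224. 340.] [383. 236.   0.]
1.0 [ 270.07024209 -563.64260663  292.26456962] [3.14149864e+00 4.14003981e-05 4.46852046e-01]
```

View pics/top1.png

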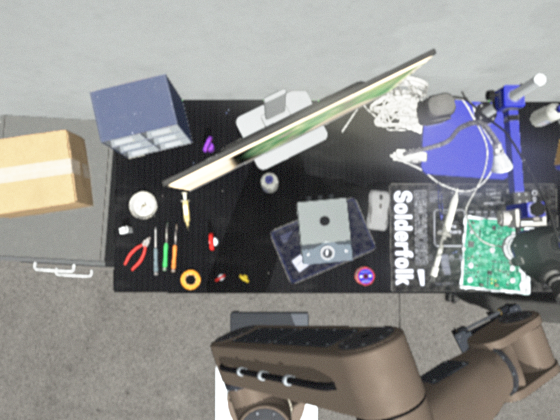

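View pics/scene1.png

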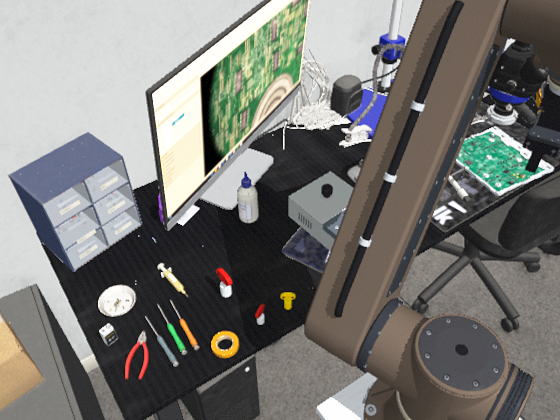

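The top view shows the case at about (325,232) with the lock at (328,253). The red keys are at (212,241), the larger, and (221,277), the smaller; yellow is at (244,279) and purple at (208,145). The bottle is at (269,182), the spool at (365,275) and the tape at (190,280). Next I'll get coarse positions from depth.

Run:
```python
from h import *
c=shot("top");P=cloud(c);hsv=cv2.cvtColor(c["color"],cv2.COLOR_RGB2HSV)
def box(n,u0,v0,u1,v1,zmin=5):
    q=P[v0:v1,u0:u1].reshape(-1,3);q=q[q[:,2]>zmin];print(n,np.round(np.percentile(q,[2,50,98],0)).tolist())
box("red1",204,230,222,252);box("red2",214,270,230,284);box("case",290,190,360,270,60);box("bottle",258,168,282,196);box("spool",352,262,378,290)
box("orange",170,220,181,275,4);box("tape",178,268,204,292,4);box("syr",180,190,192,230,4);box("monitor",164,60,440,192,150)
box("monlow",164,170,200,192,100)
q=P[185:275,285:365].reshape(-1,3);m=(q[:,2]>70)&(q[:,2]<95);r=cv2.minAreaRect(q[m][:,:2].astype(np.float32));print("case rect",r)
b=shot("scene");P=cloud(b);
for n,(u0,v0,u1,v1) in dict(red1=(212,262,236,302),red2=(252,300,270,328)).items(): box(n+" s",u0,v0,u1,v1)
for p in ((328,253),):
    print(np.round(p2w(c,*p,z=87)))
```

```text
red1 [[466.0, 152.0, 5.0], [490.0, 165.0, 69.0], [523.0, 193.0, 84.0]]
red2 [[358.0, 122.0, 5.0], [377.0, 142.0, 40.0], [389.0, 163.0, 55.0]]
case [[428.0, -251.0, 71.0], [522.0, -175.0, 81.0], [612.0, -102.0, 111.0]]
bottle [[645.0, -32.0, 6.0], [665.0, -8.0, 100.0], [725.0, 25.0, 147.0]]
spool [[353.0, -336.0, 6.0], [383.0, -307.0, 40.0], [422.0, -277.0, 47.0]]
orange [[392.0, 274.0, 4.0], [449.0, 293.0, 9.0], [541.0, 305.0, 19.0]]
tape [[338.0, 211.0, 4.0], [367.0, 242.0, 10.0], [398.0, 274.0, 17.0]]
syr [[540.0, 223.0, 4.0], [594.0, 257.0, 14.0], [645.0, 273.0, 156.0]]
monitor [[618.0, -453.0, 155.0], [858.0, -42.0, 259.0], [979.0, 276.0, 511.0]]
monlow [[609.0, 145.0, 142.0], [630.0, 187.0, 451.0], [648.0, 219.0, 511.0]]
case rect ((520.9710693359375, -177.10647583007812), (190.2518768310547, 150.56275939941406), 5.7718119621276855)
red1 s [[465.0, 162.0, 7.0], [484.0, 173.0, 55.0], [511.0, 183.0, 80.0]]
red2 s [[369.0, 133.0, 7.0], [375.0, 147.0, 40.0], [385.0, 159.0, 55.0]]
[ 455. -187.   87.]
```

```bash
cat >> h.py <<'E'
def plan(xyz,yaw=None,n=None):
    """turn rows first, then equal shift rows, in tool axes (tool assumed pointing down)"""
    s=env.state(); p=np.array(s["eef_pos"]); y0=s["tcp_rot"][2]; yaw=y0 if yaw is None else yaw
    dw=-np.degrees(yaw-y0); d=np.array(xyz)-p
    l=np.array([np.cos(yaw)*d[0]+np.sin(yaw)*d[1], np.sin(yaw)*d[0]-np.cos(yaw)*d[1], -d[2]])
    n=n or int(np.ceil(np.linalg.norm(l)/60)); k=int(np.ceil(abs(dw)/10.5))
    print("t",round(s["t"],2),"turn",k,"x",round(dw/max(k,1),2),"deg; shift",n,"x",np.round(l/n,1).tolist(),"total",np.round(l,1).tolist())
E
python3 - <<'E'
from h import *
plan([400,-200,330],0.45)
plan([400,-200,330],0.1)
E
```

```text
t 1.1 turn 1 x -0.18 deg; shift 7 x [39.3, -38.7, -5.4] total [275.2, -270.9, -37.7]
t 1.1 turn 2 x 9.94 deg; shift 7 x [23.7, -49.8, -5.4] total [165.6, -348.8, -37.7]
```

jog_arm:
  motion:
    - [0,0,10,0,0,0,95]
    - [0,0,10,0,0,0,95]
    - [0,0,0,24,-50,-5,95]
    - [0,0,0,24,-50,-5,95]
    - [0,0,0,24,-50,-5,95]
    - [0,0,0,24,-50,-5,95]
    - [0,0,0,24,-50,-5,95]
    - [0,0,0,24,-50,-5,95]
    - [0,0,0,24,-50,-5,95]
    - [0,0,0,0,0,0,95]

```text
t: 2.35
eef_pos: [403.8, -196.2, 327.8]
tcp_rot: [3.141, -0.001, 0.102]
ft_force: [0.4, -0.2, -0.5]
opening: 0.999
grip_force: 0.0
```

Run:
```python
from h import *
s=env.state();print(s["t"],s["eef_pos"],s["tcp_rot"],s["ft_force"])
c=shot("wrist");np.savez("w1.npz",**c);T=np.linalg.inv(c["world_to_cam"]);print(T.round(2),c["camera_matrix"])
cv2.imwrite("pics/w1.png",c["color"][...,::-1])
P=cloud(c)
q=P.reshape(-1,3);m=(q[:,2]>72)&(q[:,2]<90)&(q[:,0]>380)&(q[:,1]<-60)&(q[:,1]>-280)
print(cv2.minAreaRect(q[m][:,:2].astype(np.float32)))
for t in("lock_mouth","lid_knob","key","case"):
    for r in env.recognise("wrist",t)[:3]:print(t,r,p2w(c,*r["location"]).round(1))
```

```text
2.35 [ 403.82898555 -196.24368764  327.84706373] [ 3.14103107e+00 -9.58115187e-04  1.02190279e-01] [ 0.37855784 -0.24565027 -0.50420936]
[[ 1.0000e-01  9.6000e-01  2.6000e-01  4.7503e+02]
 [-9.9000e-01  1.0000e-01  3.0000e-02 -1.8900e+02]
 [-0.0000e+00 -2.6000e-01  9.7000e-01  4.2061e+02]
 [ 0.0000e+00  0.0000e+00  0.0000e+00  1.0000e+00]] [[295.21707787   0.         276.09944057]
 [  0.         295.21707787 212.58049104]
 [  0.           0.           1.        ]]
((515.38232421875, -177.38259887695312), (176.04348754882812, 150.2589111328125), 5.751908779144287)
lock_mouth {'location': [272.5, 148.9], 'score': 0.71} [ 457.3 -186.6   73.3]
lid_knob {'location': [268.3, 57.9], 'score': 0.98} [ 542.7 -174.6  113.3]
key {'location': [25.6, 184.0], 'score': 0.97} [374.9 140.2  26.5]
key {'location': [79.0, 191.1], 'score': 0.76} [374.6  63.8  34.8]
key {'location': [8.8, 96.3], 'score': 0.62} [485.5 155.3  18.2]
case {'location': [269.9, 146.0], 'score': 0.75} [ 460.3 -183.3   74.1]
```

View pics/w1.png

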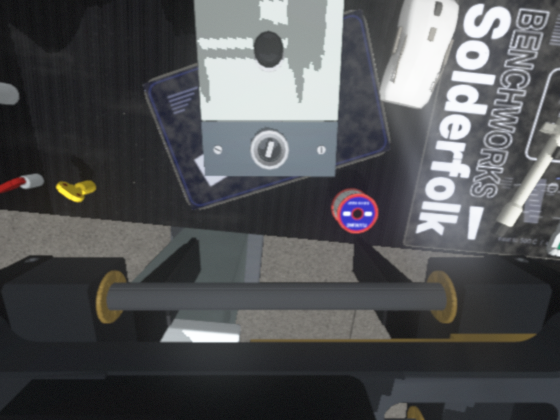

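The wrist view shows the lock collar at (269,149), with the bit visible inside as a bright bar slightly off vertical. The knob is at (268,48). I'll descend for a sharper look.

jog_arm:
  motion:
    - [0,0,0,6,-2,43,95]
    - [0,0,0,6,-2,43,95]
    - [0,0,0,6,-2,42,95]
    - [0,0,0,0,0,0,95]

```text
t: 3.1
eef_pos: [419.6, -191.7, 197.2]
tcp_rot: [-3.138, 0.004, 0.096]
ft_force: [-0.5, -0.3, 0.2]
opening: 0.998
grip_force: 0.0
```

Run:
```python
from h import *
c=shot("wrist");np.savez("w2.npz",**c)
r=env.recognise("wrist","lock_mouth");print(r[:2])
u,v=map(int,r[0]["location"]) if r else (276,190)
cr=c["color"][max(v-50,0):v+50,u-70:u+70]
cv2.imwrite("pics/w2.png",cv2.resize(cr[...,::-1],None,fx=5.5,fy=5.5,interpolation=cv2.INTER_CUBIC))
print(u-70,max(v-50,0)); P=cloud(c)
q=P.reshape(-1,3);m=(q[:,2]>72)&(q[:,2]<90)&(q[:,0]>380)&(q[:,1]<-60)&(q[:,1]>-280)
print(cv2.minAreaRect(q[m][:,:2].astype(np.float32)))
T=np.linalg.inv(c["world_to_cam"]);print(T[:3,3].round(1))
```

```text
[{'location': [274.1, 179.6], 'score': 0.59}]
204 129
((497.9423522949219, -179.14431762695312), (142.5307159423828, 150.82879638671875), 5.616652965545654)
[ 491.4 -185.2  289.6]
```

View pics/w2.png

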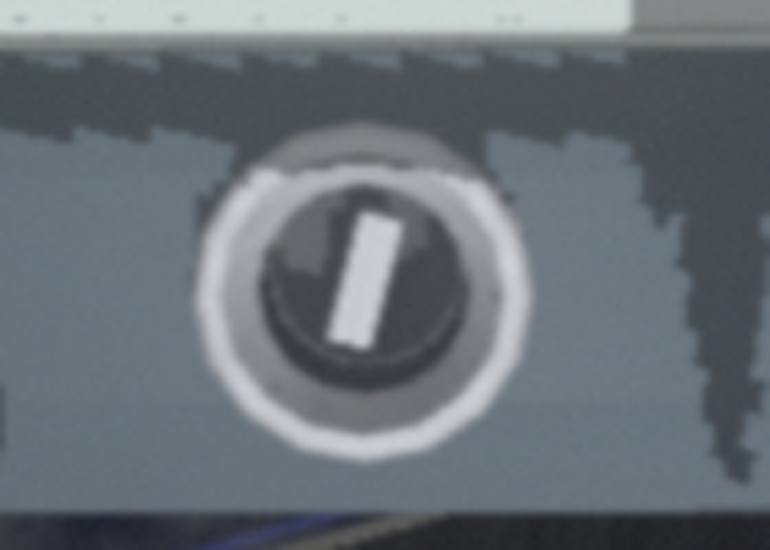

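The close view shows the collar centred at crop (363,291), with the bit running from (384,215) to (348,345), tilted clockwise. I'll convert both to world.

Run:
```python
from h import *
c=np.load("w2.npz")
f=lambda x,y:(204+(x+.5)/5.5-.5,129+(y+.5)/5.5-.5)
a=p2w(c,*f(384,215),z=74);b=p2w(c,*f(348,345),z=74)
print("bit",a.round(1),b.round(1),(a+b)/2,np.arctan2(*(a-b)[1::-1]),np.linalg.norm(a-b))
print("collar",p2w(c,*f(363.5,291),z=87).round(1))
for q in((195,291),(532,291),(363,122),(363,460)):print(p2w(c,*f(*q),z=87).round(1))
plan([430,150,330],0.1)
```

```text
bit [ 465.9 -184.8   74. ] [ 448.  -181.6   74. ] [ 456.97851738 -183.17645742   74.        ] -0.17712803571006833 18.150549454087272
collar [ 457.7 -183.1   87. ]
[ 455.7 -162.    87. ]
[ 459.8 -204.2   87. ]
[ 478.5 -181.2   87. ]
[ 435.8 -185.1   87. ]
t 3.2 turn 1 x -0.19 deg; shift 7 x [6.2, -48.5, -18.6] total [43.6, -339.4, -130.1]
```

jog_arm:
  motion:
    - [0,0,0,0,0,-55,95]
    - [0,0,0,0,0,-35,95]
    - [0,0,0,12,-50,0,95]
    - [0,0,0,12,-50,0,95]
    - [0,0,0,12,-50,0,95]
    - [0,0,0,12,-50,0,95]
    - [0,0,0,12,-50,0,95]
    - [0,0,0,12,-50,0,95]
    - [0,0,0,12,-50,0,95]
    - [0,0,0,0,0,0,95]

```text
t: 4.45
eef_pos: [470.1, 167.5, 291.2]
tcp_rot: [-3.141, -0.003, 0.101]
ft_force: [0.0, -0.6, 1.1]
opening: 0.995
grip_force: 0.0
```

Run:
```python
from h import *
c=shot("wrist");np.savez("w3.npz",**c);s=env.state();print(s["eef_pos"],s["tcp_rot"])
hsv=cv2.cvtColor(c["color"],cv2.COLOR_RGB2HSV)
red=(((hsv[...,0]<8)|(hsv[...,0]>172))&(hsv[...,1]>140)&(hsv[...,2]>60)).astype(np.uint8)
P=cloud(c)
n,l,st,ce=cv2.connectedComponentsWithStats(red)
for i in range(1,n):
    if st[i,4]>40:
        q=P[l==i]; t=q[q[:,2]>np.percentile(q[:,2],95)-8]
        print(st[i],q.mean(0).round(1),np.percentile(q[:,2],[2,98]).round(1),cv2.minAreaRect(q[:,:2].astype(np.float32)),cv2.minAreaRect(t[:,:2].astype(np.float32)))
print([ (r["score"],r["location"],p2w(c,*r["location"]).round()) for r in env.recognise("wrist","key")[:4]])
cv2.imwrite("pics/w3.png",c["color"][...,::-1])
```

```text
[469.85019682 166.04055497 290.9139431 ] [-3.14152026e+00 -2.41007470e-03  1.00003744e-01]
[271 159  12  49 456] [489.8 169.8  71.6] [-0.5 79.8] ((493.88629150390625, 169.7239227294922), (94.88323211669922, 14.229138374328613), 5.534658432006836) ((503.9427490234375, 170.61416625976562), (74.69266510009766, 9.669181823730469), 5.559148788452148)
[ 59 165  39  48 245] [452.  425.5   7.7] [-0.7 10.3] ((494.50177001953125, 323.69464111328125), (41.20634460449219, 309.83935546875), 24.917448043823242) ((495.4837341308594, 320.0553894042969), (39.57893753051758, 302.45587158203125), 24.85262680053711)
[ 74 172  35  55 363] [439.8 397.8   9.6] [-0.4 10.6] ((487.5992736816406, 316.0973205566406), (48.585838317871094, 298.77203369140625), 29.931947708129883) ((489.633056640625, 312.254638671875), (47.09724044799805, 290.27593994140625), 29.69915199279785)
[274 262  27  19 302] [376.2 144.4  43.9] [-0.2 54. ] ((441.966064453125, 147.9860382080078), (202.0352325439453, 36.7487678527832), 4.881027698516846) ((455.15924072265625, 151.12860107421875), (175.37774658203125, 31.04705047607422), 5.186286926269531)
[(0.86, [277.0, 180.2], array([495., 169.,  78.])), (0.77, [286.9, 270.9], array([378., 145.,  47.])), (0.76, [341.7, 271.3], array([383.,  76.,  45.])), (0.41, [180.6, 196.3], array([451., 290.,  11.]))]
```

View pics/w3.png

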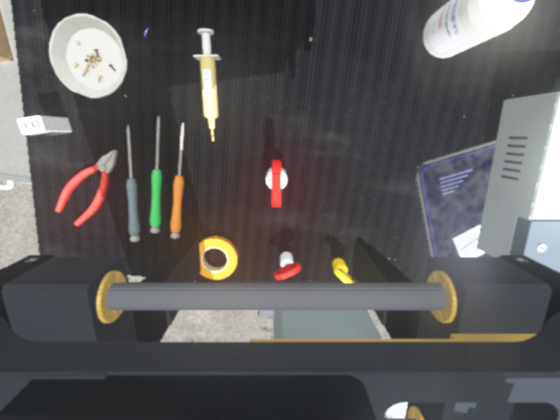

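The large red key is at (276,183), wing almost vertical in the image. I'll refine its axis.

Run:
```python
from h import *
c=dict(np.load("w3.npz"))
hsv=cv2.cvtColor(c["color"],cv2.COLOR_RGB2HSV)
red=(((hsv[...,0]<8)|(hsv[...,0]>172))&(hsv[...,1]>140)&(hsv[...,2]>60));P=cloud(c)
red[:155]=red[212:]=0; red[:,:265]=red[:,290:]=0
m=red&(abs(P[...,2]-78)<5); v,u=np.nonzero(m); q=np.array([p2w(c,a,b,z=78) for a,b in zip(u,v)])[:,:2].astype(np.float32)
print(len(q),cv2.minAreaRect(q),q.mean(0),q.min(0),q.max(0)); vx=cv2.fitLine(q,cv2.DIST_L2,0,.01,.01).ravel();print(vx,np.arctan2(vx[1],vx[0]))
# barrel: greyish light pixels around
g=(hsv[...,1]<90)&(hsv[...,2]>110)&(abs(P[...,2]-30)<8);g[:160]=g[:,:255]=0;g[208:]=0;g[:,300:]=0
w=P[g];print("barrel",len(w),np.percentile(w,[2,50,98],0).round(1))
```

```text
320 ((489.8602600097656, 169.22738647460938), (43.31106948852539, 9.524060249328613), 5.588799476623535) [489.72427 169.60242] [468.3629  163.22798] [511.14935 175.77647]
[9.9406999e-01 1.0874196e-01 4.8972412e+02 1.6960236e+02] 0.10895742
barrel 164 [[479.6 157.1  23.9]
 [490.5 169.3  35.2]
 [499.7 181.5  36.7]]
```

jog_arm:
  motion:
    - [0,0,0,10,-1,50,60]
    - [0,0,0,10,-0.5,50,60]
    - [0,0,0,0,0,45,60]
    - [0,0,0,0,0,25,60]
    - [0,0,0,0,0,0,60]

```text
t: 5.18
eef_pos: [489.5, 167.3, 118.7]
tcp_rot: [3.141, 0.002, 0.096]
ft_force: [0.1, 0.2, -0.3]
opening: 0.639
grip_force: 0.0
```

Run:
```python
from h import *
plan([489.5,169.5,121],0.105)
```

```text
t 5.17 turn 1 x -0.53 deg; shift 1 x [0.2, -2.2, -2.3] total [0.2, -2.2, -2.3]
```

jog_arm:
  motion:
    - [0,0,0,0,-2.2,-2,60]
    - [0,0,0,0,0,0,0]
    - [0,0,0,0,0,0,0]
    - [0,0,0,0,0,0,0]
    - [0,0,0,0,0,0,0]

```text
t: 5.8
eef_pos: [489.4, 171.0, 121.3]
tcp_rot: [3.142, -0.0, 0.098]
ft_force: [0.4, -0.6, -0.5]
opening: 0.27
grip_force: 0.0
```

jog_arm:
  motion:
    - [0,0,0,0,0,0,0]
    - [0,0,0,0,0,0,0]
    - [0,0,0,0,0,0,0]

```text
t: 6.18
eef_pos: [489.4, 171.0, 121.1]
tcp_rot: [3.141, 0.0, 0.098]
ft_force: [1.1, -0.5, -1.6]
opening: 0.103
grip_force: 30.0
```

Run:
```python
from h import *
s=env.state();print(s["eef_pos"],s["tcp_rot"],s["ft_force"],s["opening"],s["grip_force"])
```

```text
[489.39465764 170.95165343 121.11332858] [3.14148545e+00 2.14118112e-04 9.77622538e-02] [ 1.07846049 -0.48321081 -1.6471542 ] 0.10337429508492595 29.999779164791107
```

jog_arm:
  motion:
    - [0,0,5.9,0,0,-40,0]
    - [0,0,5,0,0,-40,0]
    - [0,0,5,0,0,-40,0]
    - [0,0,0,5.1,58.9,0,0]
    - [0,0,0,5.1,58.9,0,0]
    - [0,0,0,5.1,58.9,0,0]
    - [0,0,0,5.1,58.9,0,0]
    - [0,0,0,5.1,58.9,0,0]
    - [0,0,0,5.1,58.9,0,0]
    - [0,0,0,0,0,0,0]

```text
t: 7.42
eef_pos: [455.9, -185.5, 241.0]
tcp_rot: [3.141, -0.0, -0.185]
ft_force: [0.9, 1.0, -0.9]
opening: 0.107
grip_force: 30.0
```

Run:
```python
from h import *
c=shot("wrist");np.savez("w4.npz",**c);cv2.imwrite("pics/w4.png",cv2.resize(c["color"][100:260,200:360][...,::-1],None,fx=3.7,fy=3.7,interpolation=cv2.INTER_CUBIC))
plan([457,-182.4,240],-0.177); print(env.state()["ft_force"])
```

```text
t 7.47 turn 1 x -0.36 deg; shift 1 x [0.9, -1.4, 1.0] total [0.9, -1.4, 1.0]
[-0.48722958  0.11121739 -0.50740687]
```

View pics/w4.png

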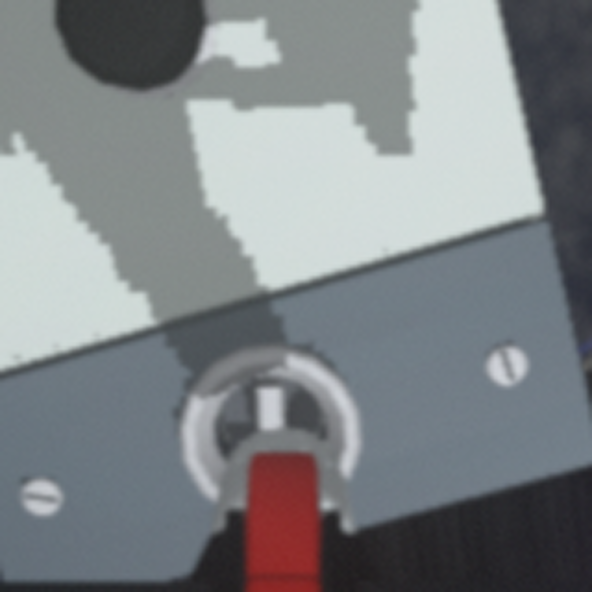

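Run:
```python
from h import *
c=np.load("w4.npz");f=lambda x,y:(200+(x+.5)/3.7-.5,100+(y+.5)/3.7-.5)
s=env.state();p=np.array(s["eef_pos"]);y=s["tcp_rot"][2];X=np.array([np.cos(y),np.sin(y)]);Y=np.array([np.sin(y),-np.cos(y)])
def rel(n,x,yy,z):
    d=(p2w(c,*f(x,yy),z=z)-p)[:2];print(n,round(d@X,1),round(d@Y,1))
rel("wing far top",284,454,198);rel("wing mid",283.5,540,198);rel("bit far end",271,387,74);rel("bit near",270,430,74)
rel("collar L",182,430,87);rel("collar R",360,430,87)
```

```text
wing far top 30.6 2.5
wing mid 18.7 2.4
bit far end 9.8 -0.6
bit near -1.1 -0.9
collar L 2.6 -21.4
collar R 2.5 20.4
```

jog_arm:
  motion:
    - [0,0,0,0.5,-3,20,0]
    - [0,0,0,0,0,10,0]
    - [0,0,0,0,0,6,0]
    - [0,0,0,0,0,4,0]
    - [0,0,0,0,0,3,0]
    - [0,0,0,0,0,2,0]

```text
t: 8.22
eef_pos: [458.0, -180.4, 197.5]
tcp_rot: [3.138, -0.003, -0.178]
ft_force: [-4.1, -10.7, 6.4]
opening: 0.102
grip_force: 30.0
```

jog_arm:
  motion:
    - [0,0,0,-0.3,1,0,0]
    - [0,0,0,0,0,0,0]

```text
t: 8.48
eef_pos: [457.5, -180.9, 196.9]
tcp_rot: [3.14, -0.002, -0.179]
ft_force: [-0.5, -5.9, 1.5]
opening: 0.108
grip_force: 30.0
```

jog_arm:
  motion:
    - [0,0,0,0,0.7,1,0]
    - [0,0,0,0,0,2,0]
    - [0,0,0,0,0,0,0]

```text
t: 8.85
eef_pos: [457.1, -181.4, 193.1]
tcp_rot: [3.14, -0.001, -0.179]
ft_force: [0.7, -8.1, -2.7]
opening: 0.103
grip_force: 30.0
```

jog_arm:
  motion:
    - [0,0,0,0,1,2,0]
    - [0,0,0,0,0.5,2,0]
    - [0,0,0,0,0,0,0]

```text
t: 9.22
eef_pos: [456.6, -182.3, 189.0]
tcp_rot: [-3.141, 0.0, -0.18]
ft_force: [2.4, -1.4, -2.7]
opening: 0.105
grip_force: 30.0
```

jog_arm:
  motion:
    - [0,0,0,0.2,0,2,0]
    - [0,0,0,0,0,2,0]
    - [0,0,0,0,0,1,0]
    - [0,0,0,0,0,0,0]

```text
t: 9.72
eef_pos: [456.6, -182.4, 184.1]
tcp_rot: [-3.142, 0.0, -0.18]
ft_force: [2.3, 0.1, -1.7]
opening: 0.103
grip_force: 30.0
```

jog_arm:
  motion:
    - [0,0,0,0,0,1,0]
    - [0,0,0,0,0,1,0]
    - [0,0,0,0,0,0,0]

```text
t: 10.1
eef_pos: [456.7, -182.4, 183.8]
tcp_rot: [3.141, -0.001, -0.18]
ft_force: [-4.1, 2.9, 24.4]
opening: 0.101
grip_force: 30.0
```

jog_arm:
  motion:
    - [0,0,0,0,0,-1,0]
    - [0,0,-8,0,0,0,0]
    - [0,0,-8,0,0,0,0]
    - [0,0,-8,0,0,0,0]
    - [0,0,-8,0,0,0,0]
    - [0,0,0,0,0,0,0]

```text
t: 10.85
eef_pos: [456.9, -183.2, 184.0]
tcp_rot: [3.14, -0.0, 0.381]
ft_force: [-2.7, -5.1, 8.5]
opening: 0.107
grip_force: 30.0
```

Run:
```python
from h import *
s=env.state();print(s["moment"],s["ft_force"])
```

```text
[-1.04314552  0.40295098  0.01990373] [-2.69650993 -5.07861326  8.50813373]
```

jog_arm:
  motion:
    - [0,0,-8,0,0,0,0]
    - [0,0,-8,0,0,0,0]
    - [0,0,-8,0,0,0,0]
    - [0,0,-8,0,0,0,0]
    - [0,0,-8,0,0,0,0]
    - [0,0,-5,0,0,0,0]
    - [0,0,0,0,0,0,0]

```text
t: 11.72
eef_pos: [457.5, -183.7, 184.0]
tcp_rot: [3.138, 0.002, 1.166]
ft_force: [1.7, -7.4, 4.8]
opening: 0.104
grip_force: 30.0
```

Run:
```python
from h import *
s=env.state();print(s["moment"],s["ft_force"])
```

```text
[-1.78737082 -0.27574692 -0.06264144] [ 1.66653345 -7.4376684   4.80510738]
```

jog_arm:
  motion:
    - [0,0,-3,0,0,0,0]
    - [0,0,-3,0,0,0,0]
    - [0,0,-2,0,0,0,0]
    - [0,0,0,0,0,0,0]

```text
t: 12.22
eef_pos: [457.6, -183.7, 184.0]
tcp_rot: [3.138, 0.002, 1.304]
ft_force: [1.3, -7.8, 4.0]
opening: 0.104
grip_force: 30.0
```

Run:
```python
from h import *
s=env.state();print(s["moment"],s["ft_force"])
```

```text
[-1.77516134 -0.41738211 -0.06545578] [ 1.2546781  -7.78079121  4.04167585]
```

jog_arm:
  motion:
    - [0,0,-2,0,0,0,0]
    - [0,0,-2,0,0,0,0]
    - [0,0,0,0,0,0,0]

```text
t: 12.6
eef_pos: [457.7, -183.8, 184.0]
tcp_rot: [3.138, 0.002, 1.374]
ft_force: [2.5, -7.7, 4.6]
opening: 0.104
grip_force: 30.0
```

Run:
```python
from h import *
s=env.state();print(s["moment"],s["ft_force"],s["tcp_rot"])
```

```text
[-1.84235042 -0.51517081 -0.15513942] [ 2.47634488 -7.7219556   4.60409026] [3.13761176e+00 2.30787127e-03 1.37393632e+00]
```

jog_arm:
  motion:
    - [0,0,0,-1,0,0,0]
    - [0,0,0,0,0,0,40]
    - [0,0,0,0,0,0,40]
    - [0,0,0,0,0,0,40]
    - [0,0,0,0,0,-20,40]
    - [0,0,0,0,0,-50,60]
    - [0,0,0,0,0,-50,80]
    - [0,0,0,0,0,0,80]

```text
t: 13.6
eef_pos: [457.0, -183.7, 306.2]
tcp_rot: [3.136, 0.002, 1.374]
ft_force: [-0.1, 1.1, 0.1]
opening: 0.677
grip_force: 0.0
```

Run:
```python
from h import *
s=env.state();print(s["ft_force"],s["eef_pos"])
c=shot("wrist");np.savez("w5.npz",**c);cv2.imwrite("pics/w5.png",c["color"][...,::-1])
for t in("lid_knob","key"):
    for r in env.recognise("wrist",t)[:2]:print(t,r,p2w(c,*r["location"]).round(1))
```

```text
[-0.08482875  1.11909311  0.0604081 ] [ 457.0355167  -183.67094975  306.20171307]
lid_knob {'location': [362.0, 166.9], 'score': 0.96} [ 547.8 -160.9  105.7]
key {'location': [277.9, 206.7], 'score': 0.86} [ 459.8 -175.5  141.3]
key {'location': [241.7, 275.0], 'score': 0.47} [ 390.5 -282.8   40.8]
```

View pics/w5.png

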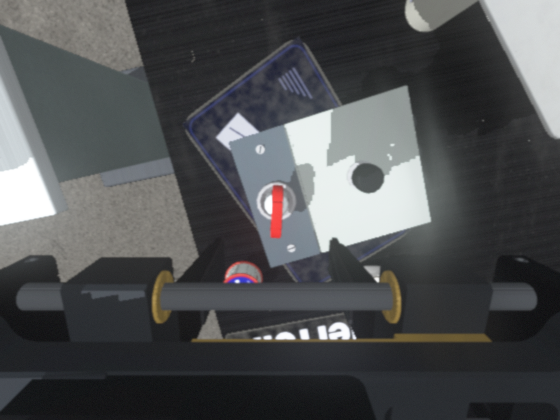

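The key stands upright in the lock, wing at (277,210), with its top at z≈141, which matches home. The knob is at (368,178). Next I'll measure the knob and the pad edge.

Run:
```python
from h import *
c=dict(np.load("w5.npz"));P=cloud(c)
m=np.zeros((420,560),bool);m[140:215,330:405]=1
k=m&(P[...,2]>106)&(P[...,2]<120);v,u=np.nonzero(k);q=np.array([p2w(c,a,b,z=113)[:2] for a,b in zip(u,v)],np.float32)
print("knob",len(q),cv2.minEnclosingCircle(q),q.mean(0))
red=(c["color"][...,0]>150)&(c["color"][...,1]<80);red[:175]=0;red[245:]=0;red&=abs(P[...,2]-141)<5
v,u=np.nonzero(red);w=np.array([p2w(c,a,b,z=141)[:2] for a,b in zip(u,v)],np.float32);print("wing",w.mean(0),cv2.minAreaRect(w))
c3=dict(np.load("w3.npz"));print("pad corner",p2w(c3,418,165,z=2).round())
plan([552.5,-173.4,230],0.1)
```

```text
knob 679 ((551.1707153320312, -172.47267150878906), 14.725236892700195) [ 551.36334 -172.12347]
wing [ 456.90887 -183.17216] ((456.72076416015625, -181.45411682128906), (41.3283576965332, 8.496435165405273), 77.40847778320312)
pad corner [521. -10.   2.]
t 13.75 turn 7 x 10.43 deg; shift 3 x [32.3, -0.0, 24.1] total [96.9, -0.1, 72.3]
```

jog_arm:
  motion:
    - [0,0,10.4,0,0,0,80]
    - [0,0,10.4,0,0,0,80]
    - [0,0,10.4,0,0,0,80]
    - [0,0,10.4,0,0,0,80]
    - [0,0,10.4,0,0,0,80]
    - [0,0,10.4,0,0,0,80]
    - [0,0,10.4,0,0,0,80]
    - [0,0,0,48,0,20,80]
    - [0,0,0,48,0,20,80]
    - [0,0,0,0,0,20,80]

```text
t: 15.0
eef_pos: [553.8, -173.0, 240.1]
tcp_rot: [-3.14, 0.002, 0.104]
ft_force: [-0.0, 0.5, -1.4]
opening: 0.842
grip_force: 0.0
```

Run:
```python
from h import *
plan([552,-173,165],0.1)
```

```text
t 15.0 turn 1 x 0.25 deg; shift 2 x [-0.9, -0.1, 37.6] total [-1.8, -0.2, 75.1]
```

jog_arm:
  motion:
    - [0,0,0,-1.5,0,35,60]
    - [0,0,0,0,0,30,60]
    - [0,0,0,0,0,10,60]
    - [0,0,0,0,0,0,0]
    - [0,0,0,0,0,0,0]
    - [0,0,0,0,0,0,0]
    - [0,0,0,0,0,0,0]
    - [0,0,0,0,0,0,0]

```text
t: 16.0
eef_pos: [550.7, -173.8, 169.0]
tcp_rot: [3.141, -0.001, 0.103]
ft_force: [-1.2, 0.0, 6.5]
opening: 0.3
grip_force: 30.0
```

jog_arm:
  motion:
    - [0,0,0,0,0,0,50]
    - [0,0,0,0,0,0,50]
    - [0,0,0,0,0,5,50]
    - [0,0,0,0,0,0,0]
    - [0,0,0,0,0,0,0]
    - [0,0,0,0,0,0,0]
    - [0,0,0,0,0,0,0]

```text
t: 16.88
eef_pos: [550.5, -173.8, 163.2]
tcp_rot: [3.141, -0.0, 0.103]
ft_force: [0.9, -0.7, -0.9]
opening: 0.298
grip_force: 30.0
```

jog_arm:
  motion:
    - [0,0,0,0,0,-5,0]
    - [0,0,0,0,0,-10,0]
    - [0,0,0,0,0,-10,0]
    - [0,0,0,0,0,-10,0]
    - [0,0,0,0,0,-15,0]
    - [0,0,0,0,0,-30,0]
    - [0,0,0,0,0,-30,0]
    - [0,0,0,0,0,0,0]

```text
t: 17.88
eef_pos: [551.0, -173.9, 275.6]
tcp_rot: [3.139, -0.004, 0.103]
ft_force: [-0.5, -0.2, -5.2]
opening: 0.297
grip_force: 30.0
```

Run:
```python
from h import *
plan([510,110,273],0.1)
```

```text
t 17.88 turn 1 x 0.17 deg; shift 5 x [-2.5, -57.3, 0.5] total [-12.4, -286.6, 2.6]
```

jog_arm:
  motion:
    - [0,0,0,-4,-35,0,0]
    - [0,0,0,-4,-45,0,0]
    - [0,0,0,-4,-45,0,0]
    - [0,0,0,0,-45,0,0]
    - [0,0,0,0,-45,0,0]
    - [0,0,0,0,-45,0,0]
    - [0,0,0,0,-25,0,0]
    - [0,0,0,0,0,0,0]

```text
t: 18.88
eef_pos: [508.6, 109.9, 272.2]
tcp_rot: [-3.142, 0.002, 0.105]
ft_force: [0.1, -0.4, -4.4]
opening: 0.303
grip_force: 30.0
```

Run:
```python
from h import *
plan([510,110,125],0.1)
c=shot("scene");cv2.imwrite("pics/s6.png",c["color"][...,::-1])
```

```text
t 18.88 turn 1 x 0.31 deg; shift 3 x [0.5, 0.0, 49.1] total [1.4, 0.0, 147.2]
```

View pics/s6.png

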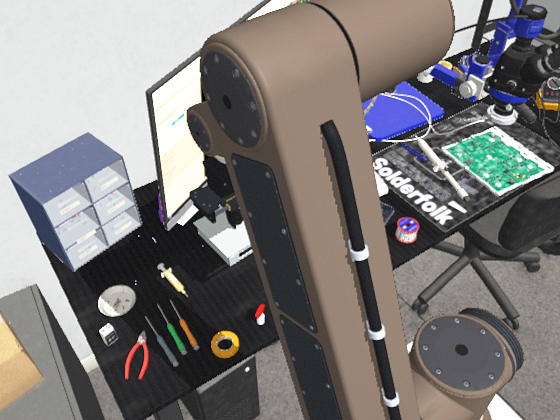

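The cover hangs level at about (235,240) over free desk. I'll lower it.

jog_arm:
  motion:
    - [0,0,0,0,0,40,0]
    - [0,0,0,0,0,45,0]
    - [0,0,0,0,0,35,0]
    - [0,0,0,0,0,15,0]
    - [0,0,0,0,0,6,0]
    - [0,0,0,0,0,3,0]
    - [0,0,0,0,0,3,0]
    - [0,0,0,0,0,2,0]
    - [0,0,0,0,0,0,0]

```text
t: 20.05
eef_pos: [509.3, 108.5, 124.4]
tcp_rot: [3.141, -0.0, 0.103]
ft_force: [-0.3, -0.3, -3.3]
opening: 0.296
grip_force: 30.0
```

jog_arm:
  motion:
    - [0,0,0,0,0,2,0]
    - [0,0,0,0,0,2,0]
    - [0,0,0,0,0,1,0]
    - [0,0,0,0,0,0.7,0]
    - [0,0,0,0,0,0,0]

```text
t: 20.68
eef_pos: [509.2, 108.5, 119.1]
tcp_rot: [3.142, -0.0, 0.103]
ft_force: [-2.3, 0.2, 6.3]
opening: 0.297
grip_force: 30.0
```

jog_arm:
  motion:
    - [0,0,0,0,0,0,0]
    - [0,0,0,0,0,0,60]
    - [0,0,0,0,0,0,60]
    - [0,0,0,0,0,0,60]
    - [0,0,0,0,0,-20,60]
    - [0,0,0,0,0,-50,60]
    - [0,0,0,0,0,-60,60]
    - [0,0,0,0,0,-30,60]
    - [0,0,0,0,0,0,60]

```text
t: 21.8
eef_pos: [509.7, 108.6, 280.6]
tcp_rot: [3.141, -0.004, 0.103]
ft_force: [-0.1, -0.8, -0.5]
opening: 0.63
grip_force: 0.0
```

Run:
```python
from h import *
c=shot("wrist");P=cloud(c);q=P.reshape(-1,3)
m=(q[:,2]>25)&(q[:,2]<45)&(abs(q[:,0]-510)<90)&(abs(q[:,1]-108)<100);w=q[m]
A=np.c_[w[:,:2]-[510,108],np.ones(len(w))];print("plate plane",np.linalg.lstsq(A,w[:,2],rcond=None)[0],len(w))
t=shot("top");cv2.imwrite("pics/t7.png",t["color"][120:300,100:400][...,::-1].repeat(2,0).repeat(2,1))
P=cloud(t);red=(t["color"][...,0]>120)&(t["color"][...,1]<80);r=P[240:265,315:345][red[240:265,315:345]];print("key",r.mean(0).round(),r.max(0).round()) if len(r) else None
s=env.state();print(s["t"],s["eef_pos"],s["ft_force"],s["grip_force"])
```

```text
plate plane [-1.87687156e-04  7.99895510e-04  3.72115245e+01] 13049
key [ 460. -175.  139.] [ 462. -163.  142.]
21.9 [508.99762827 108.44470475 277.93495704] [1.38652317 0.02188635 0.44875796] 0.0
```

View pics/t7.png

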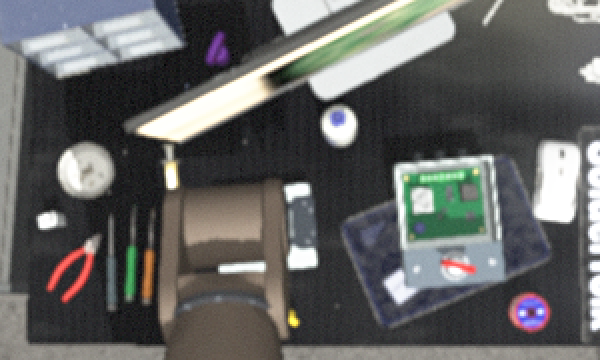

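The cover lies flat with its plate at 37 mm, as it should on the desk. The case is open, the key stands in the lock at crop (458,267) with its top at about 141 mm, and nothing else looks disturbed.

```bash
python3 -c "
from cell import env
print(env.job_done())"
```

```text
the job is handed in; nothing more can be done
None
```

The job is handed in (no verdict returned): the key is home in the lock, turned counterclockwise to its stop, and the cover lies flat, knob up, on the free desk between the drivers and the case, with about 22 s of the 72 s used.

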